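# Fetch the large check weight from a bypass-lid dust chest

### The arm

A 6-joint arm with a two-finger parallel gripper is mounted at the origin on a cart in front of the work surface, level with it; the furniture and walls round the work are solid. World frame = base frame: x ahead of the robot, y to its left, z up, the work surface at z = 0. Lengths are in m, angles in rad, forces in N, time in s.
With the tool pointing down it reaches from about 0.4 to 0.825 m from the base axis. Payload 7 kg.
Tool frame: the origin (TCP) lies on the front face of the gripper's body, between the roots of the fingers; the fingertips stand 66 mm ahead of it and the grasp point (between the pads) lies 47 mm ahead of it; z points along the fingers, y is the line along which they close (so a half turn about z gives the same grasp; the last joint's range is limited). The gripper opens to 88 mm and grips with 3 to 60 N. Pads are 19 mm wide; open, the fingers measure 130 mm over their backs; the gripper's body (78 mm by 193 mm) begins 47 mm behind the grasp point.
Start: joints at [-0.826, 0.359, 0.012, 0, -1.224, -0.288], TCP at [0.298, -0.606, 0.292] pointing down, gripper open.
Joint ranges: [-3.07, 3.07], [-1.43, 2.12], [-1.02, 1.25], [-3.03, 1.67], [-3.05, -0], [-3.03, 3.03]. Speed limits (rad/s): [2.39, 2.39, 3.01, 3.14, 3.14, 3.14].

### API

Orientations are given as [roll, pitch, yaw] about the fixed x, y, z axes, in that order (R = Rz(yaw) Ry(pitch) Rx(roll)).
In Python, from station import arm gives the robot as it stands. The module is installed in compiled form; this text tells all that it offers.
- The arm moves only by the tool move_arm, never from a script. Its argument "increments" is a list of rows, each an object of numbers: "jaw": the gripper command: -1 is shut, 1 is fully open, values between are in proportion; "dx", "dy", "dz": the shift along the tool's x, y, z in m; "twist": the turn about the tool's z in rad. A call has 1 to 12 rows; each row shifts and turns the commanded pose from where the row before left it, along the tool's axes as they then stand; what a row does not reach is not made up. A row lasts 1/12 s, in which the tool goes at most 41.7 mm and 7.16 degrees, less where a joint would pass 70% of its speed; a pose out of reach is approached as far as the arm can. A call is refused whole if a number of a shift passes 0.0417 or a number of a turn 0.125, either way. A call with a gripper value outside its range is refused whole. The fingers move at their own pace and stop on an object; "force" is the grip in N (left out, the last holds). Time passes only in rows, so rows that do not move let the fingers close. It gives the time, the measured TCP pose, the force, the opening and the grip force at its end, in the units of the state.
- arm.get_state(): the state, without advancing time (a new reading comes with each control period).
- arm.grab_frame(name): name is "side" or "top" or "wrist"; returns the picture (420x560x3 uint8, blue, green, red); there is no depth.
- arm.camera_info(name): a dict with "K" (3x3 intrinsics, pixels), "extrinsics" (4x4, takes a point from camera to world coordinates). Camera axes: x right, y down, z forward; pixel columns grow to the right and rows downward; lengths in m; the calibration is good to about 2 mm. The wrist camera is an equidistant fisheye: a pixel r from the principal point sees the ray r / f radians off the axis. A picture is of the moment at which its call begins: read the wrist's pose just before it. camera_info takes no time and is no camera call; for the wrist camera it gives the pose at the moment of the call.
- arm.job_done(): hands the job in; it is judged then, once.
Trained networks look in the newest picture that a camera, given by its name, has taken for a name from the list of things; names that differ only in an ending like _2 or _b are one class to them, and where a whole thing is asked for, a point or a joint stands for the part that bears it (a point fixed in the world has none). Each returns a list of dicts, best first, with "score" (0 to 1); they miss things now and then, are a little off and sometimes report something else, mostly with a low value. They report only what shows in the picture. A call takes as long as a camera call. They do not tell look-alikes from the thing itself.
- arm.find_in(camera, name): "position" ([x, y, z] in m, in world coordinates, good to about 4 mm: the middle of the surface that is visible of it).
- arm.silhouettes(camera, name): "pixels" (420x560 bool, what is visible of it).
- arm.pinpoint(camera, name): "position" ([x, y, z] in m, in world coordinates, good to about 4 mm: a listed point, or the origin of a listed thing).
The state is a dict: "t": time; "q": joint angles; "qd": joint speeds; "joint_efforts": joint torques, N m; "eef_pos": TCP position; "ee_rot": TCP orientation; "force": force on the tool from outside, world axes, zero at the start; "moment": the same for the moment, N m; "width": finger opening in m; "gripper_force": force on a finger pad.
Only numpy, scipy, OpenCV 4.12 (cv2) and the standard library are available. Lean on these libraries where they do the work, as an engineer would, in place of code of your own. Each camera call takes 0.05 s, during which the arm holds its last target. There are 200 camera calls.

### The job

Get the large brass weight out of the low dust chest: slide the clear door over its bay across past its neighbour, leave the other door shut so the small weight stays covered and undisturbed, and set the large weight down gently, upright and wholly on the round rubber pad. Then slide the chest fully shut again, without knocking the open tin or the bench timer about.

Things in the scene. Friction and masses are not known exactly. Their poses are not given: they have to be found in the camera images.
- chest: Low grey open-topped chest, fixed, 186 (x) x 360 (y) mm, under two clear sliding doors. Origin: centre of underside. Inner floor z = 10 mm. Long walls' inner faces x = +-85, tops at 90 mm; end walls y = +-174 to +-180, tops at 66 mm, below the doors; partition at y = 0 (6 mm thick, to 63 mm) makes a +y and a -y bay. One weight stands in each bay; which is where varies.
- lower_door (a joint): Travel (m) of the door on the lower track, over the +y bay: 0 shut, 0.122 end stop. Opens to the chest's -y, beneath the upper door. Clear panel, 168 (x) x 180 (y) x 5 mm, top face at z = 73 mm; shut it spans chest y = -2 to 178 mm; fully open it frees y = 56 to 174, and 46 mm of panel shows between its pull bar and the upper door. Slides with 1.5 N + 6 N s/m; stays where left.
- upper_door (a joint): Travel (m) of the door on the upper track, over the -y bay: 0 shut, 0.122 end stop. Opens to the chest's +y, above the lower door, stopping short of that one's pull bar. Same panel, top face at z = 84 mm; shut it spans chest y = -178 to 2 mm; fully open it frees y = -174 to -56. Slides with 1.5 N + 6 N s/m; stays where left.
- lower_pull (a point): Middle of the top edge of the lower door's pull bar: an upright black strip across the door near its outer (+y) end, 120 mm long in chest x, 8 mm thick in y, standing 16 mm above the panel; top at z = 89 mm; chest y = +172 mm when shut. Moves with the door; can be pushed from either side or pinched from above.
- upper_pull (a point): Middle of the top edge of the upper door's pull bar, the same strip near that door's outer (-y) end; top at z = 100 mm; chest y = -172 mm when shut. Moves with the door.
- large_weight: The larger brass calibration weight, about 0.2 kg, 32 mm in diameter, 52 mm high with a narrower neck and knob above the cylindrical body (grasp the body about 22 mm up). Origin at the centre of its underside, z up. Starts standing on the floor of one bay, about 119 mm from the chest's middle along its length.
- small_weight: The smaller brass weight, the same shape, about 0.05 kg, 21 mm in diameter, 33 mm high; origin at the centre of its underside, z up. Starts in the other bay and is to stay there, covered.
- pad: Round dark rubber pad fixed to the bench, 100 mm in diameter, 6 mm thick, origin at the centre of its underside.
- open_tin: Bystander: open aluminium moisture tin, 60 mm in diameter, 21 mm high, loose on the bench beyond the right-hand (-y) end of the chest; origin at the centre of its underside.
- timer: Bystander: pale bench timer, 60 x 60 x 18 mm, loose on the bench by the left-hand (+y) end of the chest; origin at the centre of its underside.
Mind the look-alikes: they are no part of the job. What is meant by the pad is not orange, pink or turquoise, and is the larger of those in its own colour.

How it is judged:
By the outcome, as a careful person would: the job done as asked, in the order asked, and still so for the second after the job is handed in, with the robot touching nothing.
It also fails if it takes over 58 s, if anything falls off the work surface, if the arm or the gripper's body presses on something with over 40 N, if the wrist force passes 120 N, or if a joint passes its speed limit or range.

## Working session

There is one attempt and no reset: what is moved stays moved. The work goes in short steps, Python scripts to look and compute and a tool call to move; the robot and the scene stay as the last step left them, time stands still between calls to the robot, and variables do not carry over. Pictures are saved under pics/ and viewed, at most 10 in all, crops included, and the job is handed in when it is done.

Besides the shell and the picture viewer there is one more tool, called after ">>>" as a command line: name --argument value ..., lists and objects as JSON in quotes. move_arm: Moves the arm, as the interface text tells. Its arguments: {"type":"object","properties":{"increments":{"type":"array"},"force":{"type":"number"}},"required":["increments"]}

```bash
mkdir -p pics; ls
python3 - <<'E'
from station import arm
import cv2,numpy as np
a=arm.grab_frame("top");b=arm.grab_frame("side")
cv2.imwrite("pics/top0.png",a);cv2.imwrite("pics/side0.png",b)
for c in("top","side"):
  for n in ["chest","lower_pull","upper_pull","large_weight","small_weight","pad","open_tin","timer"]:
    print(c,n,[(np.round(d["position"],3).tolist(),round(d["score"],2)) for d in arm.pinpoint(c,n)][:5])
s=arm.get_state();print(s["t"],s["eef_pos"],s["ee_rot"],s["width"])
E
```

```text
pics
top chest [([0.586, 0.076, 0.0], 0.55)]
top lower_pull [([0.611, 0.245, 0.088], 0.98)]
top upper_pull [([0.562, -0.093, 0.104], 0.83)]
top large_weight []
top small_weight []
top pad [([0.426, -0.294, 0.002], 0.98), ([0.372, -0.413, -0.001], 0.87), ([0.349, -0.172, 0.004], 0.64), ([0.458, 0.384, -0.003], 0.62), ([0.374, 0.099, 0.001], 0.6)]
top open_tin [([0.593, -0.262, -0.004], 0.83)]
top timer [([0.46, 0.382, -0.006], 0.61)]
side chest [([0.586, 0.076, -0.002], 0.91)]
side lower_pull [([0.616, 0.241, 0.091], 0.69)]
side upper_pull [([0.565, -0.093, 0.102], 0.76)]
side large_weight []
side small_weight []
side pad [([0.362, -0.041, -0.003], 0.73), ([0.378, 0.102, 0.001], 0.71), ([0.368, -0.412, 0.005], 0.63), ([0.423, -0.293, 0.002], 0.54), ([0.345, -0.171, 0.0], 0.53)]
side open_tin [([0.594, -0.263, -0.0], 0.55)]
side timer [([0.462, 0.38, -0.002], 0.65)]
0.9 [ 0.29772327 -0.60577526  0.29215494] [ 3.14158972e+00  8.08636335e-06 -2.68477348e+00] 0.08776088270132619
```

View pics/top0.png

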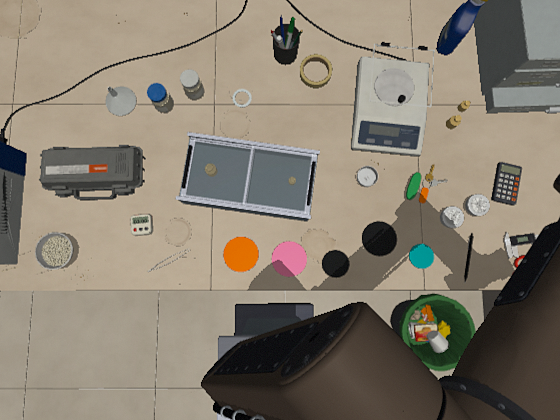

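View pics/side0.png

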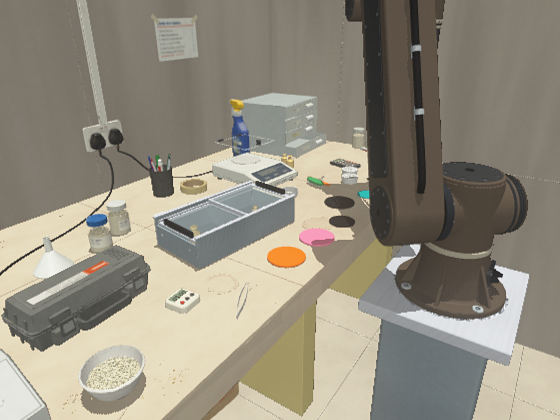

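The top picture shows the chest at (249,176), with brass weights at (210,169) and (292,180). The timer is at (141,224) and the tin at (367,176). Candidates for the pad are orange (241,254), pink (289,258), small black (335,263), large black (379,238) and turquoise (421,256). By the description it is the large black one at (379,238). I'll check both choices in one crop.

```bash
cat > h.py <<'E'
from station import arm
import numpy as np,cv2
def ray(c,u,v,z):
    I=arm.camera_info(c);K=np.array(I["K"]);T=np.array(I["extrinsics"])
    d=T[:3,:3]@np.linalg.solve(K,[u,v,1]);o=T[:3,3];return o+d*(z-o[2])/d[2]
def proj(c,p):
    I=arm.camera_info(c);K=np.array(I["K"]);T=np.array(I["extrinsics"])
    q=K@(T[:3,:3].T@(np.array(p)-T[:3,3]));return q[:2]/q[2]
E
python3 - <<'E'
from h import *
a=cv2.imread("pics/top0.png")
cv2.imwrite("pics/crop1.png",cv2.resize(a[125:285,170:430],None,fx=3,fy=3,interpolation=cv2.INTER_CUBIC))
for c in("top","side"):
  arm.grab_frame(c)
  for n in ["pad","large_weight","small_weight"]:
    for d in arm.silhouettes(c,n):
      m=d["pixels"];v,u=np.nonzero(m);print(c,n,u.mean().round(1),v.mean().round(1),m.sum(),round(d["score"],2),ray(c,u.mean(),v.mean(),.006).round(4))
I=arm.camera_info("top");print(np.array(I["extrinsics"]).round(3),I["K"])
for p in[(210,169),(292,180)]:print(ray("top",*p,.04))
# chest fit: project outer top corners for candidate pose
from math import *
C=np.array([.588,.0755]);y=-.148
R=np.array([[cos(y),-sin(y)],[sin(y),cos(y)]])
for s in[(.093,.18),(.093,-.18),(-.093,-.18),(-.093,.18)]:
  p=C+R@s;print(s,((proj("top",[*p,.09])-[170,125])*3).round(0))
E
```

```text
top pad 379.2 238.6 1006 0.93 [ 0.4173 -0.2933  0.006 ]
top pad 421.3 256.3 495 0.9 [ 0.3673 -0.4102  0.006 ]
top pad 240.8 254.4 1023 0.82 [0.3737 0.0988 0.006 ]
top pad 288.8 258.6 975 0.81 [ 0.3617 -0.0364  0.006 ]
top pad 215.8 171.5 3572 0.22 [0.6123 0.1731 0.006 ]
side pad 285.9 257.0 666 0.82 [0.3718 0.1067 0.006 ]
side pad 338.9 201.8 344 0.8 [ 0.4181 -0.2877  0.006 ]
side pad 341.3 221.5 235 0.8 [ 0.3454 -0.1574  0.006 ]
side pad 316.3 237.4 525 0.62 [ 0.3586 -0.0283  0.006 ]
side small_weight 338.9 202.4 326 0.58 [ 0.4161 -0.2838  0.006 ]
[[-0.002 -0.991  0.135  0.348]
 [-1.     0.002 -0.004  0.011]
 [ 0.003 -0.135 -0.991  1.162]
 [ 0.     0.     0.     1.   ]] [[407.78531436   0.         273.28371089]
 [  0.         407.78531436 208.14555662]
 [  0.           0.           1.        ]]
[0.61178474 0.18482105 0.04      ]
[ 0.57996482 -0.0456261   0.04      ]
(0.093, 0.18) [53. 17.]
(0.093, -0.18) [446.  74.]
(-0.093, -0.18) [419. 276.]
(-0.093, 0.18) [ 17. 218.]
```

View pics/crop1.png

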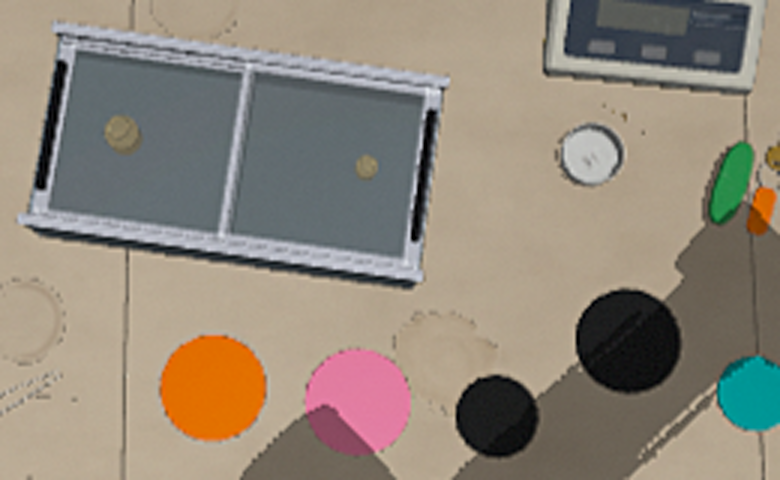

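The crop shows the larger brass weight at crop (122,133), in the +y (left) bay, and the smaller one at (367,166). The target pad is the big black disc at crop (628,340), and the small black one at (497,415) is the decoy. So the lower door is the one to open. I'll turn the tool so its closing axis lies along the chest's x, which gives tool x = −chest y and tool y = −chest x.

>>> move_arm --increments '[{"jaw": -1, "twist": -0.12}, {"jaw": -1, "twist": -0.12}, {"jaw": -1, "twist": -0.12}, {"jaw": -1, "twist": -0.12}, {"jaw": -1, "twist": -0.12}, {"jaw": -1, "twist": -0.12}, {"jaw": -1, "twist": -0.12}, {"jaw": -1, "twist": -0.12}]'

```text
$.increments[0]: bad value
```

>>> move_arm --increments '[{"dx": 0, "dy": 0, "dz": 0, "twist": -0.12, "jaw": -1}, {"dx": 0, "dy": 0, "dz": 0, "twist": -0.12, "jaw": -1}, {"dx": 0, "dy": 0, "dz": 0, "twist": -0.12, "jaw": -1}, {"dx": 0, "dy": 0, "dz": 0, "twist": -0.12, "jaw": -1}, {"dx": 0, "dy": 0, "dz": 0, "twist": -0.12, "jaw": -1}, {"dx": 0, "dy": 0, "dz": 0, "twist": -0.12, "jaw": -1}, {"dx": 0, "dy": 0, "dz": 0, "twist": -0.12, "jaw": -1}, {"dx": 0, "dy": 0, "dz": 0, "twist": -0.12, "jaw": -1}]' --force 20

```text
t: 1.97
eef_pos: [0.2977, -0.6058, 0.2922]
ee_rot: [3.142, -0.0, -1.719]
force: [-0.1, -0.8, -0.5]
width: 0.0396
gripper_force: 0.0
```

>>> move_arm --increments '[{"dx": -0.02, "dy": -0.004, "dz": 0, "twist": 0, "jaw": -1}, {"dx": -0.036, "dy": -0.0075, "dz": 0, "twist": 0, "jaw": -1}, {"dx": -0.036, "dy": -0.0075, "dz": 0, "twist": 0, "jaw": -1}, {"dx": -0.036, "dy": -0.0075, "dz": 0, "twist": 0, "jaw": -1}, {"dx": -0.036, "dy": -0.0075, "dz": 0, "twist": 0, "jaw": -1}, {"dx": -0.036, "dy": -0.0075, "dz": 0, "twist": 0, "jaw": -1}, {"dx": -0.036, "dy": -0.0075, "dz": 0, "twist": 0, "jaw": -1}, {"dx": -0.036, "dy": -0.0075, "dz": 0, "twist": 0, "jaw": -1}, {"dx": -0.036, "dy": -0.0075, "dz": 0, "twist": 0, "jaw": -1}, {"dx": -0.036, "dy": -0.0075, "dz": 0, "twist": 0, "jaw": -1}, {"dx": -0.036, "dy": -0.0075, "dz": 0, "twist": 0, "jaw": -1}, {"dx": -0.036, "dy": -0.0075, "dz": 0, "twist": 0, "jaw": -1}]'

```text
t: 2.97
eef_pos: [0.4472, -0.2063, 0.2926]
ee_rot: [-3.141, 0.0, -1.725]
force: [1.0, -0.3, 0.3]
width: -0.0001
gripper_force: 0.0
```

>>> move_arm --increments '[{"dx": -0.036, "dy": -0.0075, "dz": 0, "twist": 0, "jaw": -1}, {"dx": -0.036, "dy": -0.0075, "dz": 0, "twist": 0, "jaw": -1}, {"dx": -0.036, "dy": -0.0075, "dz": 0, "twist": 0, "jaw": -1}, {"dx": -0.036, "dy": -0.0075, "dz": 0, "twist": 0, "jaw": -1}, {"dx": -0.036, "dy": -0.0075, "dz": 0, "twist": 0, "jaw": -1}, {"dx": -0.036, "dy": -0.0075, "dz": 0, "twist": 0, "jaw": -1}, {"dx": -0.036, "dy": -0.0075, "dz": 0, "twist": 0, "jaw": -1}, {"dx": -0.036, "dy": -0.0075, "dz": 0, "twist": 0, "jaw": -1}, {"dx": -0.036, "dy": -0.0075, "dz": 0, "twist": 0, "jaw": -1}, {"dx": -0.036, "dy": -0.0075, "dz": 0, "twist": 0, "jaw": -1}, {"dx": -0.036, "dy": -0.0075, "dz": 0, "twist": 0, "jaw": -1}, {"dx": -0.02, "dy": -0.006, "dz": 0, "twist": 0, "jaw": -1}]'

```text
t: 3.97
eef_pos: [0.599, 0.1929, 0.2919]
ee_rot: [-3.141, 0.0, -1.723]
force: [1.2, -1.2, 0.2]
width: 0.0005
gripper_force: 0.0
```

```bash
cat >> h.py <<'E'
def wray(px,z):
    I=arm.camera_info("wrist");K=np.array(I["K"]);T=np.array(I["extrinsics"])
    a=(np.array(px)-K[:2,2])/[K[0,0],K[1,1]];r=np.hypot(*a)
    d=np.array([*(a/r*np.sin(r)),np.cos(r)]) if r>1e-9 else np.array([0,0,1.])
    d=T[:3,:3]@d;o=T[:3,3];return o+d*(z-o[2])/d[2]
E
python3 - <<'E'
from h import *
cv2.imwrite("pics/w1.png",arm.grab_frame("wrist"))
for n in ["chest","lower_pull","upper_pull","large_weight","small_weight","timer","open_tin"]:
    print(n,[(np.round(d["position"],3).tolist(),round(d["score"],2)) for d in arm.pinpoint("wrist",n)][:3])
s=arm.get_state();print(s["t"],s["eef_pos"],s["ee_rot"],s["width"],s["q"].__repr__())
I=arm.camera_info("wrist");print(np.array(I["K"]).round(1),np.array(I["extrinsics"]).round(3))
E
```

```text
chest [([0.585, 0.074, -0.003], 0.7)]
lower_pull [([0.614, 0.245, 0.086], 0.9)]
upper_pull []
large_weight []
small_weight []
timer []
open_tin []
4.3667 [0.59801936 0.18859905 0.2925528 ] [-3.14130270e+00  2.61824374e-04 -1.72572394e+00] 0.00019924352364569152 array([ 6.16364566e-01,  2.80154986e-01, -9.98344052e-02,  1.54891302e-05,
       -1.19041653e+00, -7.71297963e-01])
[[325.2   0.  284.6]
 [  0.  325.2 207.7]
 [  0.    0.    1. ]] [[-0.988  0.148  0.044  0.586]
 [ 0.154  0.949  0.277  0.114]
 [-0.001  0.28  -0.96   0.387]
 [ 0.     0.     0.     1.   ]]
```

View pics/w1.png

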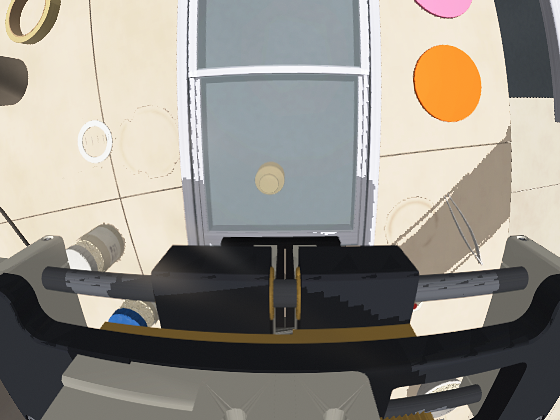

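The wrist view shows the closed fingers just behind the lower pull bar at (280,240), with the large weight under the +y door at (269,179). The networks agree with the chest pose (0.587, 0.075), yaw −0.148. I'll go beyond the bar, descend, and push it.

>>> move_arm --increments '[{"dx": -0.028, "dy": -0.002, "dz": 0, "twist": 0, "jaw": -1}, {"dx": -0.028, "dy": -0.002, "dz": 0, "twist": 0, "jaw": -1}, {"dx": -0.028, "dy": -0.002, "dz": 0.01, "twist": 0.004, "jaw": -1}, {"dx": 0, "dy": 0, "dz": 0.03, "twist": 0, "jaw": -1}, {"dx": 0, "dy": 0, "dz": 0.035, "twist": 0, "jaw": -1}, {"dx": 0, "dy": 0, "dz": 0.035, "twist": 0, "jaw": -1}, {"dx": 0, "dy": 0, "dz": 0.025, "twist": 0, "jaw": -1}, {"dx": 0, "dy": 0, "dz": 0.013, "twist": 0, "jaw": -1}, {"dx": 0, "dy": 0, "dz": 0, "twist": 0, "jaw": -1}, {"dx": 0, "dy": 0, "dz": 0, "twist": 0, "jaw": -1}]'

```text
t: 5.2
eef_pos: [0.6171, 0.2708, 0.1442]
ee_rot: [3.141, -0.001, -1.729]
force: [0.7, -0.6, 0.3]
width: 0.0006
gripper_force: 0.0
```

>>> move_arm --increments '[{"dx": 0.006, "dy": 0, "dz": 0, "twist": -0.01, "jaw": -1}, {"dx": 0.006, "dy": 0, "dz": 0, "twist": 0, "jaw": -1}, {"dx": 0.01, "dy": 0, "dz": 0, "twist": 0, "jaw": -1}, {"dx": 0.015, "dy": 0, "dz": 0, "twist": 0, "jaw": -1}, {"dx": 0.018, "dy": 0, "dz": 0, "twist": 0, "jaw": -1}, {"dx": 0.018, "dy": 0, "dz": 0, "twist": 0, "jaw": -1}, {"dx": 0.018, "dy": 0, "dz": 0, "twist": 0, "jaw": -1}, {"dx": 0.015, "dy": 0, "dz": 0, "twist": 0, "jaw": -1}, {"dx": 0.012, "dy": 0, "dz": 0, "twist": 0, "jaw": -1}, {"dx": 0.007, "dy": 0, "dz": 0, "twist": 0, "jaw": -1}, {"dx": 0.004, "dy": 0, "dz": 0, "twist": 0, "jaw": -1}, {"dx": 0, "dy": 0, "dz": 0, "twist": 0, "jaw": -1}]'

```text
t: 6.2
eef_pos: [0.5974, 0.1428, 0.1438]
ee_rot: [3.14, -0.001, -1.72]
force: [0.3, -0.6, -0.0]
width: 0.0004
gripper_force: 0.0
```

Run:
```python
from h import *
for c in("top","wrist","side"):
  arm.grab_frame(c)
  print(c,[(np.round(d["position"],3).tolist(),round(d["score"],2)) for d in arm.pinpoint(c,"lower_pull")][:3])
s=arm.get_state();print(s["t"],s["eef_pos"],s["ee_rot"],s["force"])
```

```text
top [([0.595, 0.129, 0.088], 0.91)]
wrist [([0.594, 0.129, 0.088], 0.85)]
side [([0.601, 0.128, 0.087], 0.91)]
6.5 [0.59783511 0.14441884 0.14381667] [ 3.14099561e+00 -5.31820418e-04 -1.71818266e+00] [ 0.37576006  0.33723063 -0.13865084]
```

>>> move_arm --increments '[{"dx": 0.002, "dy": 0, "dz": 0, "twist": 0, "jaw": -1}, {"dx": 0.002, "dy": 0, "dz": 0, "twist": 0, "jaw": -1}, {"dx": 0.001, "dy": 0, "dz": 0, "twist": 0, "jaw": -1}, {"dx": 0.001, "dy": 0, "dz": 0, "twist": 0, "jaw": -1}, {"dx": 0.001, "dy": 0, "dz": 0, "twist": 0, "jaw": -1}]'

```text
t: 6.92
eef_pos: [0.5971, 0.1382, 0.1441]
ee_rot: [-3.141, 0.002, -1.719]
force: [-2.3, 10.5, -1.2]
width: 0.0006
gripper_force: 5.1
```

>>> move_arm --increments '[{"dx": -0.012, "dy": 0, "dz": -0.01, "twist": 0, "jaw": -1}, {"dx": -0.025, "dy": 0, "dz": -0.03, "twist": 0, "jaw": 0.5}, {"dx": -0.02, "dy": 0, "dz": -0.035, "twist": 0, "jaw": 0.5}, {"dx": 0, "dy": 0, "dz": -0.035, "twist": 0, "jaw": 0.5}, {"dx": 0, "dy": 0, "dz": 0, "twist": 0, "jaw": 0.5}, {"dx": 0, "dy": 0, "dz": 0, "twist": 0, "jaw": 0.5}]'

```text
t: 7.42
eef_pos: [0.6063, 0.1946, 0.2577]
ee_rot: [-3.137, 0.003, -1.718]
force: [-0.4, 0.1, -0.9]
width: 0.0281
gripper_force: 0.0
```

Run:
```python
from h import *
s=arm.get_state();f=arm.grab_frame("wrist")
cv2.imwrite("pics/w2.png",f)
arm.grab_frame("top");arm.grab_frame("side")
for c in("top","wrist","side"):
  print(c,[(np.round(d["position"],4).tolist(),round(d["score"],2)) for n in("large_weight","lower_pull") for d in arm.pinpoint(c,n)])
print(s["t"],s["eef_pos"],s["ee_rot"],s["width"])
```

```text
top [([0.6161, 0.1874, 0.0091], 0.66), ([0.5922, 0.1241, 0.089], 0.96)]
wrist [([0.6143, 0.187, 0.0124], 0.76), ([0.5966, 0.1276, 0.0901], 0.96)]
side [([0.61, 0.1865, 0.0099], 0.64), ([0.6009, 0.1256, 0.0884], 0.93)]
7.4167 [0.6063356  0.19458811 0.25768835] [-3.13722502e+00  3.04666880e-03 -1.71795756e+00] 0.028107743558436794
```

View pics/w2.png

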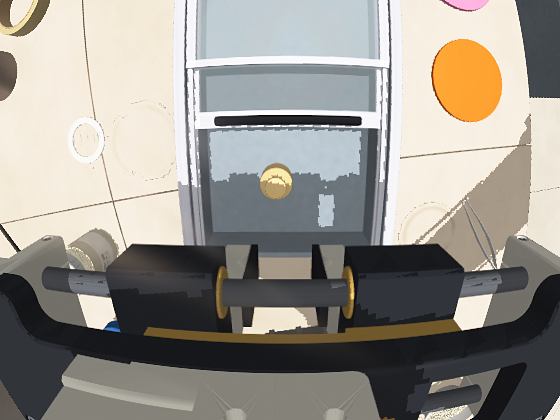

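The lower door is fully open with its bar at (288,120). The large weight stands free at (276,180), and the fingers are straight.

Run:
```python
from h import *
s=arm.get_state();f=arm.grab_frame("wrist")
for d in arm.silhouettes("wrist","large_weight")[:1]:
  v,u=np.nonzero(d["pixels"]);print(u.min(),u.max(),v.min(),v.max(),u.mean(),v.mean())
  print(wray((u.mean(),v.mean()),.045))
print(wray((276,180),.062),wray((276,180),.05))
p=arm.pinpoint("wrist","large_weight")[0]["position"];print(p)
print(s["eef_pos"],s["ee_rot"],s["width"])
for w in [(.6135,.187)]:
  d=np.array(w)-s["eef_pos"][:2];y=s["ee_rot"][2]
  print("dx,dy",d@[np.cos(y),np.sin(y)],d@[np.sin(y),-np.cos(y)])
```

```text
257 290 165 202 273.5443668993021 183.72083748753738
[0.61326544 0.18078235 0.045     ]
[0.60944698 0.17425466 0.062     ] [0.61011745 0.17658599 0.05      ]
[0.6141, 0.183, 0.0104]
[0.60524556 0.19321785 0.25349744] [ 3.14071520e+00 -8.79252521e-04 -1.71906229e+00] 0.06293031098181888
dx,dy 0.004930254229701938 -0.009082396371458044
```

>>> move_arm --increments '[{"dx": 0.0035, "dy": -0.0045, "dz": 0.01, "twist": 0, "jaw": 0.5}, {"dx": 0.0032, "dy": -0.0046, "dz": 0.03, "twist": 0, "jaw": 0.5}, {"dx": 0, "dy": 0, "dz": 0.03, "twist": 0, "jaw": 0.5}, {"dx": 0, "dy": 0, "dz": 0.03, "twist": 0, "jaw": 0.5}, {"dx": 0, "dy": 0, "dz": 0.02, "twist": 0, "jaw": 0.5}, {"dx": 0, "dy": 0, "dz": 0.015, "twist": 0, "jaw": 0.5}, {"dx": 0, "dy": 0, "dz": 0.01, "twist": 0, "jaw": 0.5}, {"dx": 0, "dy": 0, "dz": 0.006, "twist": 0, "jaw": 0.5}, {"dx": 0, "dy": 0, "dz": 0, "twist": 0, "jaw": 0.5}, {"dx": 0, "dy": 0, "dz": 0, "twist": 0, "jaw": 0.5}]'

```text
t: 8.85
eef_pos: [0.6137, 0.1856, 0.1035]
ee_rot: [-3.141, 0.0, -1.719]
force: [-1.0, -0.0, 1.1]
width: 0.066
gripper_force: 0.0
```

>>> move_arm --increments '[{"dx": 0, "dy": 0, "dz": 0.005, "twist": 0, "jaw": 0.5}, {"dx": 0, "dy": 0, "dz": 0.0035, "twist": 0, "jaw": -1}, {"dx": 0, "dy": 0, "dz": 0, "twist": 0, "jaw": -1}, {"dx": 0, "dy": 0, "dz": 0, "twist": 0, "jaw": -1}, {"dx": 0, "dy": 0, "dz": 0, "twist": 0, "jaw": -1}, {"dx": 0, "dy": 0, "dz": 0, "twist": 0, "jaw": -1}, {"dx": 0, "dy": 0, "dz": 0, "twist": 0, "jaw": -1}, {"dx": 0, "dy": 0, "dz": 0, "twist": 0, "jaw": -1}, {"dx": 0, "dy": 0, "dz": 0, "twist": 0, "jaw": -1}, {"dx": 0, "dy": 0, "dz": 0, "twist": 0, "jaw": -1}]' --force 20

```text
t: 9.68
eef_pos: [0.6136, 0.1856, 0.095]
ee_rot: [-3.141, 0.0, -1.719]
force: [0.7, -0.8, 2.0]
width: 0.0308
gripper_force: 20.0
```

>>> move_arm --increments '[{"dx": 0, "dy": 0, "dz": -0.005, "twist": 0, "jaw": -1}, {"dx": 0, "dy": 0, "dz": -0.015, "twist": 0, "jaw": -1}, {"dx": 0, "dy": 0, "dz": -0.025, "twist": 0, "jaw": -1}, {"dx": 0, "dy": 0, "dz": -0.03, "twist": 0, "jaw": -1}, {"dx": 0, "dy": 0, "dz": -0.03, "twist": 0, "jaw": -1}, {"dx": 0, "dy": 0, "dz": -0.03, "twist": 0, "jaw": -1}, {"dx": 0, "dy": 0, "dz": -0.015, "twist": 0, "jaw": -1}, {"dx": 0, "dy": 0, "dz": 0, "twist": 0, "jaw": -1}]'

```text
t: 10.35
eef_pos: [0.6146, 0.1861, 0.2494]
ee_rot: [-3.136, 0.004, -1.718]
force: [1.1, 0.4, -0.4]
width: 0.0311
gripper_force: 20.0
```

>>> move_arm --increments '[{"dx": 0.01, "dy": 0.002, "dz": 0, "twist": 0, "jaw": -1}, {"dx": 0.02, "dy": 0.005, "dz": 0, "twist": 0, "jaw": -1}, {"dx": 0.025, "dy": 0.006, "dz": 0, "twist": 0, "jaw": -1}, {"dx": 0.025, "dy": 0.006, "dz": 0, "twist": 0, "jaw": -1}, {"dx": 0.025, "dy": 0.006, "dz": 0, "twist": 0, "jaw": -1}, {"dx": 0.025, "dy": 0.006, "dz": 0, "twist": 0, "jaw": -1}, {"dx": 0.025, "dy": 0.006, "dz": 0, "twist": 0, "jaw": -1}, {"dx": 0.025, "dy": 0.006, "dz": 0, "twist": 0, "jaw": -1}, {"dx": 0.025, "dy": 0.006, "dz": 0, "twist": 0, "jaw": -1}, {"dx": 0.025, "dy": 0.006, "dz": 0, "twist": 0, "jaw": -1}, {"dx": 0.025, "dy": 0.006, "dz": 0, "twist": 0, "jaw": -1}, {"dx": 0.025, "dy": 0.006, "dz": 0, "twist": 0, "jaw": -1}]'

```text
t: 11.35
eef_pos: [0.5038, -0.0829, 0.2431]
ee_rot: [3.139, -0.0, -1.719]
force: [-0.3, 0.1, -2.0]
width: 0.0309
gripper_force: 20.0
```

>>> move_arm --increments '[{"dx": 0.025, "dy": 0.006, "dz": 0, "twist": 0, "jaw": -1}, {"dx": 0.025, "dy": 0.006, "dz": 0, "twist": 0, "jaw": -1}, {"dx": 0.025, "dy": 0.006, "dz": 0, "twist": 0, "jaw": -1}, {"dx": 0.025, "dy": 0.006, "dz": 0, "twist": 0, "jaw": -1}, {"dx": 0.025, "dy": 0.006, "dz": 0, "twist": 0, "jaw": -1}, {"dx": 0.025, "dy": 0.006, "dz": 0, "twist": 0, "jaw": -1}, {"dx": 0.025, "dy": 0.006, "dz": 0, "twist": 0, "jaw": -1}, {"dx": 0.025, "dy": 0.006, "dz": 0, "twist": 0, "jaw": -1}, {"dx": 0.015, "dy": 0.005, "dz": 0, "twist": 0, "jaw": -1}, {"dx": 0.006, "dy": 0.003, "dz": 0, "twist": 0, "jaw": -1}, {"dx": 0, "dy": 0, "dz": 0, "twist": 0, "jaw": -1}, {"dx": 0, "dy": 0, "dz": 0, "twist": 0, "jaw": -1}]'

```text
t: 12.35
eef_pos: [0.417, -0.2917, 0.2438]
ee_rot: [3.14, 0.001, -1.72]
force: [0.4, -0.8, -1.6]
width: 0.0309
gripper_force: 20.0
```

Run:
```python
from h import *
s=arm.get_state()
cv2.imwrite("pics/w3.png",arm.grab_frame("wrist"))
for n in("pad","large_weight"):
  print(n,[(np.round(d["position"],4).tolist(),round(d["score"],2)) for d in arm.pinpoint("wrist",n)][:3])
print(s["t"],s["eef_pos"],s["ee_rot"],s["width"],s["gripper_force"])
```

```text
pad [([0.4188, -0.2942, 0.0004], 0.97), ([0.3717, -0.4118, -0.0028], 0.92)]
large_weight [([0.4176, -0.293, 0.16], 0.63)]
12.35 [ 0.41703776 -0.29169737  0.24379959] [ 3.13998149e+00  5.35454430e-04 -1.72001371e+00] 0.030945599665783988 19.999186348286457
```

View pics/w3.png

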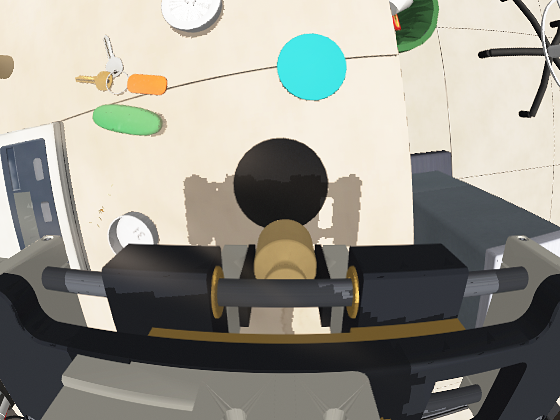

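The weight hangs upright in the fingers at (285,250), above the large black pad at (280,185). The wrist network puts the pad centre within about 3 mm of the tool.

>>> move_arm --increments '[{"dx": 0, "dy": 0, "dz": 0.01, "twist": 0, "jaw": -1}, {"dx": 0, "dy": 0, "dz": 0.025, "twist": 0, "jaw": -1}, {"dx": 0, "dy": 0, "dz": 0.03, "twist": 0, "jaw": -1}, {"dx": 0, "dy": 0, "dz": 0.03, "twist": 0, "jaw": -1}, {"dx": 0, "dy": 0, "dz": 0.025, "twist": 0, "jaw": -1}, {"dx": 0, "dy": 0, "dz": 0.015, "twist": 0, "jaw": -1}, {"dx": 0, "dy": 0, "dz": 0.008, "twist": 0, "jaw": -1}, {"dx": 0, "dy": 0, "dz": 0, "twist": 0, "jaw": -1}, {"dx": 0, "dy": 0, "dz": 0, "twist": 0, "jaw": -1}, {"dx": 0, "dy": 0, "dz": 0, "twist": 0, "jaw": -1}]'

```text
t: 13.33
eef_pos: [0.4187, -0.2919, 0.1026]
ee_rot: [-3.14, -0.0, -1.718]
force: [-0.2, -0.4, -0.6]
width: 0.0313
gripper_force: 20.0
```

>>> move_arm --increments '[{"dx": 0, "dy": 0, "dz": 0.003, "twist": 0, "jaw": -1}, {"dx": 0, "dy": 0, "dz": 0.003, "twist": 0, "jaw": -1}, {"dx": 0, "dy": 0, "dz": 0.002, "twist": 0, "jaw": -1}, {"dx": 0, "dy": 0, "dz": 0.001, "twist": 0, "jaw": -1}, {"dx": 0, "dy": 0, "dz": 0.001, "twist": 0, "jaw": -1}, {"dx": 0, "dy": 0, "dz": 0, "twist": 0, "jaw": -1}, {"dx": 0, "dy": 0, "dz": 0, "twist": 0, "jaw": -1}]'

```text
t: 13.92
eef_pos: [0.4178, -0.2919, 0.0917]
ee_rot: [3.142, -0.0, -1.719]
force: [0.2, -0.2, -2.7]
width: 0.0311
gripper_force: 20.0
```

>>> move_arm --increments '[{"dx": 0, "dy": 0, "dz": 0.0005, "twist": 0, "jaw": -1}, {"dx": 0, "dy": 0, "dz": 0.0005, "twist": 0, "jaw": -1}, {"dx": 0, "dy": 0, "dz": 0, "twist": 0, "jaw": -1}]'

```text
t: 14.17
eef_pos: [0.418, -0.2919, 0.0909]
ee_rot: [-3.141, -0.0, -1.719]
force: [-0.1, 0.7, 1.8]
width: 0.0306
gripper_force: 20.0
```

>>> move_arm --increments '[{"dx": 0, "dy": 0, "dz": 0, "twist": 0, "jaw": -0.2}, {"dx": 0, "dy": 0, "dz": 0, "twist": 0, "jaw": -0.1}, {"dx": 0, "dy": 0, "dz": 0, "twist": 0, "jaw": 0.3}, {"dx": 0, "dy": 0, "dz": 0, "twist": 0, "jaw": 0.5}, {"dx": 0, "dy": 0, "dz": 0, "twist": 0, "jaw": 0.5}, {"dx": 0, "dy": 0, "dz": 0, "twist": 0, "jaw": 0.5}, {"dx": 0, "dy": 0, "dz": 0, "twist": 0, "jaw": 0.5}, {"dx": 0, "dy": 0, "dz": -0.005, "twist": 0, "jaw": 0.5}, {"dx": 0, "dy": 0, "dz": -0.02, "twist": 0, "jaw": 0.5}, {"dx": 0, "dy": 0, "dz": -0.04, "twist": 0, "jaw": 0.5}, {"dx": 0, "dy": 0, "dz": -0.04, "twist": 0, "jaw": 0.5}, {"dx": 0, "dy": 0, "dz": -0.04, "twist": 0, "jaw": 0.5}]'

```text
t: 15.17
eef_pos: [0.4172, -0.2917, 0.2376]
ee_rot: [3.141, -0.0, -1.719]
force: [1.8, -0.8, -0.6]
width: 0.0656
gripper_force: 0.0
```

Run:
```python
from h import *
arm.grab_frame("wrist");arm.grab_frame("side");
for c in("wrist","side"):
 for n in("pad","large_weight"):
  print(c,n,[(np.round(d["position"],4).tolist(),round(d["score"],2)) for d in arm.pinpoint(c,n)][:3])
s=arm.get_state();print(s["t"],s["eef_pos"],s["ee_rot"],s["width"])
d=np.array([.589,.100])-s["eef_pos"][:2];y=s["ee_rot"][2]
print("dx,dy",d@[np.cos(y),np.sin(y)],d@[np.sin(y),-np.cos(y)])
```

```text
wrist pad [([0.3696, -0.412, -0.0005], 0.83)]
wrist large_weight [([0.4188, -0.295, 0.0058], 0.63)]
side pad [([0.3797, 0.1018, 0.0045], 0.78), ([0.3719, -0.4129, 0.0019], 0.67), ([0.3451, -0.1708, 0.0004], 0.62)]
side large_weight [([0.4596, 0.3793, -0.0017], 0.66), ([0.4171, -0.2937, 0.0042], 0.45)]
15.4667 [ 0.41720498 -0.29160851  0.23511486] [ 3.14061982e+00  4.74323222e-04 -1.71909911e+00] 0.06578383199209707
dx,dy -0.41269432635190473 -0.11204529312921319
```

>>> move_arm --increments '[{"dx": -0.015, "dy": -0.004, "dz": 0, "twist": 0, "jaw": -1}, {"dx": -0.03, "dy": -0.008, "dz": 0, "twist": 0, "jaw": -1}, {"dx": -0.036, "dy": -0.01, "dz": 0, "twist": 0, "jaw": -1}, {"dx": -0.036, "dy": -0.01, "dz": 0, "twist": 0, "jaw": -1}, {"dx": -0.036, "dy": -0.01, "dz": 0, "twist": 0, "jaw": -1}, {"dx": -0.036, "dy": -0.01, "dz": 0, "twist": 0, "jaw": -1}, {"dx": -0.036, "dy": -0.01, "dz": 0, "twist": 0, "jaw": -1}, {"dx": -0.036, "dy": -0.01, "dz": 0, "twist": 0, "jaw": -1}, {"dx": -0.036, "dy": -0.01, "dz": 0, "twist": 0, "jaw": -1}, {"dx": -0.036, "dy": -0.01, "dz": 0, "twist": 0, "jaw": -1}, {"dx": -0.036, "dy": -0.01, "dz": 0, "twist": 0, "jaw": -1}, {"dx": -0.03, "dy": -0.008, "dz": 0, "twist": 0, "jaw": -1}]'

```text
t: 16.47
eef_pos: [0.5856, 0.0887, 0.2338]
ee_rot: [3.139, -0.002, -1.718]
force: [1.3, -0.3, 0.7]
width: 0.0003
gripper_force: 0.0
```

>>> move_arm --increments '[{"dx": -0.015, "dy": -0.004, "dz": 0, "twist": 0, "jaw": -1}, {"dx": 0, "dy": 0, "dz": 0.01, "twist": 0, "jaw": -1}, {"dx": 0, "dy": 0, "dz": 0.015, "twist": 0, "jaw": -1}, {"dx": 0, "dy": 0, "dz": 0, "twist": 0, "jaw": -1}, {"dx": 0, "dy": 0, "dz": 0, "twist": 0, "jaw": -1}]'

```text
t: 16.88
eef_pos: [0.5905, 0.0998, 0.2089]
ee_rot: [3.138, -0.002, -1.719]
force: [0.0, -0.3, 0.2]
width: 0.0004
gripper_force: 0.0
```

Run:
```python
from h import *
s=arm.get_state();cv2.imwrite("pics/w4.png",arm.grab_frame("wrist"))
print([(np.round(d["position"],4).tolist(),round(d["score"],2)) for d in arm.pinpoint("wrist","lower_pull")])
print(s["t"],s["eef_pos"],s["ee_rot"],s["width"])
d=np.array([.591,.1005])-s["eef_pos"][:2];y=s["ee_rot"][2]
print("dx,dy",d@[np.cos(y),np.sin(y)],d@[np.sin(y),-np.cos(y)])
```

```text
[([0.5963, 0.127, 0.0897], 0.7)]
16.8833 [0.59052561 0.09978062 0.2088787 ] [ 3.13811525e+00 -2.42067866e-03 -1.71928640e+00] 0.00042710983585182575
dx,dy -0.0007816511019735614 -0.00036274447282915774
```

View pics/w4.png

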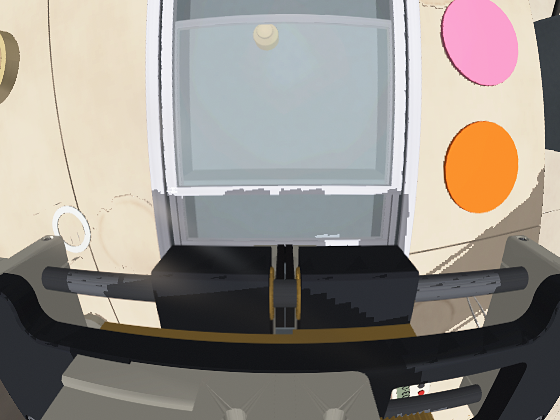

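The closed fingers hang over the strip of lower panel between the upper door's edge (row 190) and the bar. The small weight at (264,33) is undisturbed. I'll descend into the gap.

>>> move_arm --increments '[{"dx": 0, "dy": 0, "dz": 0.02, "twist": 0, "jaw": -1}, {"dx": 0, "dy": 0, "dz": 0.02, "twist": 0, "jaw": -1}, {"dx": 0, "dy": 0, "dz": 0.015, "twist": 0, "jaw": -1}, {"dx": 0, "dy": 0, "dz": 0.009, "twist": 0, "jaw": -1}, {"dx": 0, "dy": 0, "dz": 0, "twist": 0, "jaw": -1}, {"dx": 0, "dy": 0, "dz": 0, "twist": 0, "jaw": -1}]'

```text
t: 17.48
eef_pos: [0.5919, 0.1006, 0.1472]
ee_rot: [-3.141, -0.0, -1.719]
force: [0.8, 0.2, 0.3]
width: 0.0004
gripper_force: 0.0
```

>>> move_arm --increments '[{"dx": -0.005, "dy": 0, "dz": 0, "twist": 0, "jaw": -1}, {"dx": -0.005, "dy": 0, "dz": 0, "twist": 0, "jaw": -1}, {"dx": -0.008, "dy": 0, "dz": 0, "twist": 0, "jaw": -1}, {"dx": -0.013, "dy": 0, "dz": 0, "twist": 0, "jaw": -1}, {"dx": -0.017, "dy": 0, "dz": 0, "twist": 0, "jaw": -1}, {"dx": -0.018, "dy": 0, "dz": 0, "twist": 0, "jaw": -1}, {"dx": -0.018, "dy": 0, "dz": 0, "twist": 0, "jaw": -1}, {"dx": -0.015, "dy": 0, "dz": 0, "twist": 0, "jaw": -1}, {"dx": -0.012, "dy": 0, "dz": 0, "twist": 0, "jaw": -1}, {"dx": -0.008, "dy": 0, "dz": 0, "twist": 0, "jaw": -1}, {"dx": -0.004, "dy": 0, "dz": 0, "twist": 0, "jaw": -1}, {"dx": -0.002, "dy": 0, "dz": 0, "twist": 0, "jaw": -1}]'

```text
t: 18.48
eef_pos: [0.6099, 0.2252, 0.1463]
ee_rot: [3.141, -0.0, -1.718]
force: [0.3, -1.4, 0.3]
width: 0.0005
gripper_force: 0.8
```

>>> move_arm --increments '[{"dx": -0.002, "dy": 0, "dz": 0, "twist": 0, "jaw": -1}, {"dx": -0.002, "dy": 0, "dz": 0, "twist": 0, "jaw": -1}, {"dx": -0.001, "dy": 0, "dz": 0, "twist": 0, "jaw": -1}, {"dx": -0.001, "dy": 0, "dz": 0, "twist": 0, "jaw": -1}, {"dx": -0.001, "dy": 0, "dz": 0, "twist": 0, "jaw": -1}, {"dx": 0, "dy": 0, "dz": 0, "twist": 0, "jaw": -1}]'

```text
t: 18.98
eef_pos: [0.6106, 0.2295, 0.1463]
ee_rot: [3.14, -0.003, -1.72]
force: [-0.4, -7.6, 0.2]
width: 0.0004
gripper_force: 3.5
```

>>> move_arm --increments '[{"dx": -0.001, "dy": 0, "dz": 0, "twist": 0, "jaw": -1}, {"dx": -0.001, "dy": 0, "dz": 0, "twist": 0, "jaw": -1}, {"dx": 0, "dy": 0, "dz": 0, "twist": 0, "jaw": -1}]'

```text
t: 19.23
eef_pos: [0.6107, 0.2298, 0.1464]
ee_rot: [3.139, -0.005, -1.72]
force: [-0.3, -13.5, 1.3]
width: 0.0005
gripper_force: 6.6
```

Run:
```python
from h import *
for i in range(2):
 for c in("top","wrist","side"):
  arm.grab_frame(c)
  print(c,[(np.round(d["position"],3).tolist(),round(d["score"],2)) for d in arm.pinpoint(c,"lower_pull")][:1])
s=arm.get_state();print(s["t"],s["eef_pos"],s["ee_rot"],s["force"])
```

```text
top [([0.61, 0.246, 0.09], 0.73)]
wrist [([0.584, 0.076, -0.003], 0.74)]
side [([0.617, 0.249, 0.089], 0.79)]
top [([0.61, 0.247, 0.088], 0.83)]
wrist []
side [([0.615, 0.247, 0.088], 0.96)]
19.8333 [0.61064863 0.22979966 0.14637702] [ 3.13926267 -0.00509272 -1.72018768] [ -0.26932261 -12.85117243   0.81813596]
```

>>> move_arm --increments '[{"dx": 0.004, "dy": 0, "dz": 0, "twist": 0, "jaw": -1}, {"dx": 0.006, "dy": 0, "dz": 0, "twist": 0, "jaw": -1}, {"dx": 0.005, "dy": 0, "dz": -0.01, "twist": 0, "jaw": -1}, {"dx": 0, "dy": 0, "dz": -0.03, "twist": 0, "jaw": -1}, {"dx": 0, "dy": 0, "dz": -0.035, "twist": 0, "jaw": -1}, {"dx": 0, "dy": 0, "dz": -0.035, "twist": 0, "jaw": -1}, {"dx": 0, "dy": 0, "dz": -0.03, "twist": 0, "jaw": -1}, {"dx": 0, "dy": 0, "dz": -0.01, "twist": 0, "jaw": -1}, {"dx": 0, "dy": 0, "dz": 0, "twist": 0, "jaw": -1}, {"dx": 0, "dy": 0, "dz": 0, "twist": 0, "jaw": -1}]'

```text
t: 20.67
eef_pos: [0.6092, 0.2187, 0.298]
ee_rot: [-3.14, 0.002, -1.719]
force: [-0.6, -0.4, -0.1]
width: 0.0003
gripper_force: 0.0
```

Run:
```python
from h import *
a=arm.grab_frame("top");b=arm.grab_frame("side")
for c in("top","side"):
 for n in("lower_pull","upper_pull","large_weight","small_weight","open_tin","timer"):
  print(c,n,[(np.round(d["position"],3).tolist(),round(d["score"],2)) for d in arm.pinpoint(c,n)][:2])
cv2.imwrite("pics/end.png",np.vstack([cv2.resize(a[125:285,110:440],(660,320)),cv2.resize(b[150:290,120:450],(660,280))]))
s=arm.get_state();print(s["t"],s["eef_pos"])
```

```text
top lower_pull [([0.612, 0.244, 0.085], 0.79)]
top upper_pull [([0.564, -0.09, 0.104], 0.73)]
top large_weight [([0.418, -0.291, 0.003], 0.51)]
top small_weight []
top open_tin [([0.596, -0.263, -0.004], 0.67)]
top timer [([0.462, 0.385, -0.002], 0.66)]
side lower_pull [([0.618, 0.248, 0.089], 0.83)]
side upper_pull [([0.563, -0.096, 0.102], 0.55)]
side large_weight [([0.417, -0.292, 0.006], 0.48)]
side small_weight []
side open_tin [([0.594, -0.265, -0.002], 0.52), ([0.417, -0.295, 0.003], 0.34)]
side timer [([0.463, 0.38, 0.0], 0.87)]
21.3667 [0.60920532 0.2184972  0.29662143]
```

View pics/end.png

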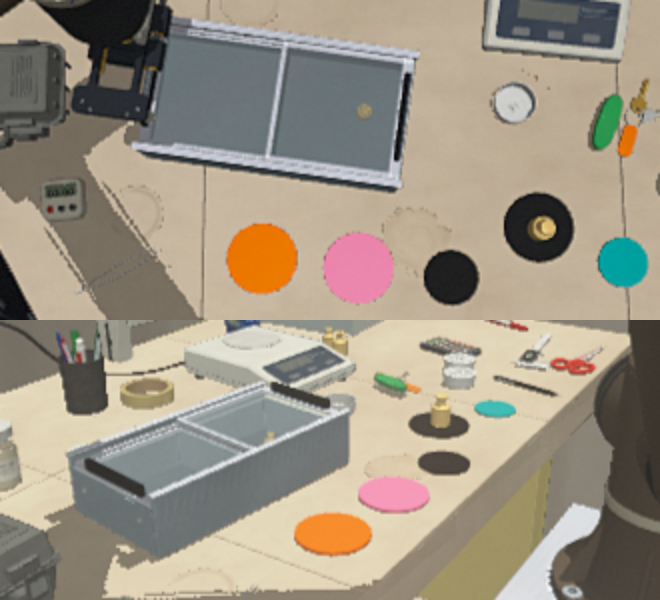

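The large weight stands upright near the middle of the large black pad, at (540,228) and (440,410). Both doors are shut, the small weight is still covered, and the tin and timer haven't moved. I'll hand the job in.

```bash
python3 -c "
from station import arm
print(arm.job_done())"
```

```text
the job is handed in; nothing more can be done
None
```

The large weight is upright near the centre of the large black pad, the chest is shut with the small weight still covered, the tin and timer did not move, and the job was handed in at about 21 s; no verdict came back.

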